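# Load a flanged cartridge into the filling stand

## Robot

A 6-joint arm with a two-finger parallel gripper is mounted at the origin on a cart in front of the work surface, level with it; the furniture and walls round the work are solid. World frame = base frame: x ahead of the robot, y to its left, z up, the work surface at z = 0. Lengths are in m, angles in rad, forces in N, time in s.
With the tool pointing down it reaches from about 0.375 to 0.9 m from the base axis. Payload 3.1 kg.
Tool frame: the origin (TCP) lies on the centre line of the jaws, within the pads' length; the fingertips stand 25 mm ahead of it and the grasp point (between the pads) lies 6 mm ahead of it (robot.nose_length is the y of the fingertips in the tool frame, in m); y points along the fingers, z is the direction in which the jaws open and shut, and the axes are right-handed (so a half turn about y gives the same grasp; the last joint's range is limited). The gripper opens to 87 mm and grips with 3 to 60 N. Pads are 19 mm wide; open, the fingers measure 117 mm over their backs; the gripper's body (75 mm by 190 mm) begins 51 mm behind the grasp point.
Start: joints at [0.956, 0.527, 1.433, -0, 1.181, -0.178], TCP at [0.264, 0.566, 0.248] pointing down, gripper open.
Joint ranges: [-3.08, 3.08], [-0.75, 2.2], [0.22, 2.44], [-1.43, 4.57], [0, 2.65], [-2.85, 2.85]. Speed limits (rad/s): [2.79, 2.79, 3.14, 3.14, 3.14, 3.14].

## Interface

Orientations are given as a unit quaternion [x, y, z, w].
In Python, from rig import robot, eyes, ticket gives the robot as it stands.
- The arm moves only by the tool play_rows, never from a script. Its argument "series" is a list of rows, each a list of 7 numbers: the opening, from 0 (shut) to 1 (fully open), then the shift along the tool's x, y, z scaled (see below), then the turn, a rotation vector about the tool's x, y, z scaled (see below). In form: [[claw, dx, dy, dz, ax, ay, az], ...]. A call has 1 to 12 rows; each row shifts and turns the commanded pose from where the row before left it, along the tool's axes as they then stand; what a row does not reach is not made up. The controller multiplies each number of a shift by 100 mm and each number of a turn by 180 degrees. A row lasts 1/12 s, in which the tool goes at most 41.7 mm and 7.16 degrees, less where a joint would pass 70% of its speed; a pose out of reach is approached as far as the arm can. A call with a number of a shift or a turn outside -1 to 1 is refused whole. A call with a gripper value outside its range is refused whole. The fingers move at their own pace and stop on an object; "grip_force" is the grip in N (left out, the last holds). Time passes only in rows, so rows that do not move let the fingers close. It gives the time, the measured TCP pose, the force and the opening at its end, in the units of the state.
- robot.get_obs(): the state, without advancing time (a new reading comes with each control period).
- eyes.camera(name): name is "scene" or "top" or "wrist"; returns the picture (384x512x3 uint8, red, green, blue); there is no depth.
- eyes.camera_params(name): a dict with "K" (3x3 intrinsics, pixels), "rvec" (rotation vector, rad) and "tvec" (3), from world to camera coordinates, as OpenCV has them. Camera axes: x right, y down, z forward; pixel columns grow to the right and rows downward; lengths in m; the calibration is good to about 2 mm. The wrist camera is an equidistant fisheye: a pixel r from the principal point sees the ray r / f radians off the axis. A picture is of the moment at which its call begins: read the wrist's pose just before it. camera_params takes no time and is no camera call; for the wrist camera it gives the pose at the moment of the call.
- ticket.hand_in(): hands the job in, once; it reports no verdict.
The state is a dict: "time": time; "q": joint angles; "joint_velocities": joint speeds; "joint_torque": joint torques, N m; "position": TCP position; "tool_rot": TCP orientation; "ft_force": force on the tool from outside, world axes, zero at the start; "moment": the same for the moment, N m; "grip_width": finger opening in m.
Only numpy, scipy, OpenCV 4.12 (cv2) and the standard library are available. Lean on these libraries where they do the work, as an engineer would, in place of code of your own. Each camera call takes 0.05 s, during which the arm holds its last target.

## Task

Take the flanged cartridge out of the rack, leaving the plain tube without a flange where it is. Slide it upright and sideways into the slot of the filling stand so that its flange runs in the gap between the two plates, and press it gently past the sprung catches until it sits fully home against the end stop (whose depth changes from job to job, so feel for it); then let go, without forcing the stand or disturbing the other things.

Things in the scene. Friction and masses are not known exactly. Their poses are not given: they have to be found in the camera images.
- cartridge_center (a point): White rigid flanged cartridge, 130 mm long, 60 g, upright nose down in a rack socket. Point on its axis, 65 mm above its lower end; z up. From the lower end: barrel 20 mm dia. 0 to 70 mm (lowest 10 mm tapered), flange 36 mm dia. 70 to 75 mm, round grip stem 16 mm dia. 75 to 130 mm. Grip the stem, fingertips over 90 mm above the lower end, to pass over the stand's upper plate.
- cartridge_flange (a point): Centre of the cartridge's flange disc (36 mm dia., 5 mm thick), on its axis, 72.5 mm above its lower end; z up along the axis.
- plain_tube_center (a point): The plain white tube in the other socket, the same in length and diameters but without the wide flange (nothing wider than 20 mm); this point is half-way up, 65 mm above its lower end. To be left alone.
- rack: Fixed grey block 60 x 150 x 35 mm; origin at the centre of its underside on the table. Two sockets 22 mm wide go right through it, 45 mm to either side of its centre along its y axis; the things in them stand with their lower ends on the table (z = 0).
- slot_mouth (a point): Filling stand: mid-width of the slot, mid-height of the flange gap, at the plates' front edge, 99.5 mm above the table; x points level into the slot, z up. Two level plates 9 mm apart (lower 8, upper 6 mm thick; top 10.5 mm above this point, screw heads 3 mm more), both with a slot 23 mm wide, open here, flaring to 43 mm over the first 22 mm; front edges bevelled, the gap 17 mm high at the very front.
- stand: The whole fixed filling stand, 112 mm wide, 110 mm high; origin on the table under its plates; x axis along the slot from mouth to end stop, the mouth at x = -45 mm. Below the plates it is open between its cheeks, down to a base plate 10 mm thick that starts 55 mm in front of the origin.
- amber_lump: Piece of raw amber, 36 x 59 x 17 mm, loose on the table; origin at the centre of its underside. To be left alone.
- needle_file: Needle file, 153 mm long, 12 mm thick, loose on the table; origin at the centre of its underside. To be left alone.
- shallow_home (a point): Stand's slot mid-line, 34 mm in from the mouth: where the flange centre is home at the stop's shallowest setting. The flat rigid end stop is clamped anywhere 0 to 50 mm deeper (+x) than that; no reading tells where. Two sprung balls in the gap, moving with the stop, resist the flange from 17 to 8 mm before home with 2 to 4 N, then draw it in and hold it.
Not all that is in view belongs to the job. Leave any yellow look-alike of the stand alone. What is shaped like the part that bears cartridge_center but blue is not meant.

How it is judged:
By the outcome, as a careful person would: the job done as asked, in the order asked, and still so for the second after the job is handed in, with the robot touching nothing.
It also fails if it takes over 67 s, if anything falls off the work surface, if the arm or the gripper's body presses on something with over 40 N, if the wrist force passes 120 N, or if a joint passes its speed limit or range.

## Working session

There is one attempt and no reset: what is moved stays moved. The work goes in short steps, Python scripts to look and compute and a tool call to move; the robot and the scene stay as the last step left them, time stands still between calls to the robot, and variables do not carry over. Pictures are saved under pics/ and viewed, and the job is handed in when it is done.

Besides the shell and the picture viewer there is one more tool, called after "Request:" as name([rows], argument=value, ...), one row to a line, values as JSON. play_rows: Moves the arm, as the interface text tells. Its arguments: {"type":"object","properties":{"series":{"type":"array","items":{"type":"array","items":{"type":"number"}}},"grip_force":{"type":"number"}},"required":["series"]}

```bash
ls; mkdir -p pics; python3 - <<'E'
from rig import robot, eyes, ticket
import cv2, numpy as np
print(robot.get_obs())
for n in ["scene","top","wrist"]:
    p=eyes.camera_params(n); print(n,p)
    im=eyes.camera(n); cv2.imwrite(f"pics/{n}0.png",im[:,:,::-1])
E
```

```text
pics
{'time': 0.0, 'q': array([ 9.55486319e-01,  5.28457541e-01,  1.43392295e+00, -1.97614799e-05,
        1.18140643e+00, -1.78493401e-01]), 'joint_velocities': array([ 0.00046179, -0.00199377,  0.00063345,  0.00150415,  0.00077364,
       -0.00098573]), 'joint_torque': array([-1.64837929e-03, -4.40035379e+01, -1.76593351e+01,  6.31833239e-02,
        5.81951207e-02, -1.43095363e-04]), 'position': array([0.26397751, 0.5657499 , 0.24657032]), 'tool_rot': array([ 0.69102659, -0.15350432,  0.15291646, -0.68959063]), 'ft_force': array([ 0.03999284,  0.07962724, -0.30791303]), 'moment': array([-0.00482307,  0.00076989,  0.0540171 ]), 'grip_width': 0.08742514105390628}
scene {'K': array([[470.75451923,   0.        , 255.40484299],
       [  0.        , 470.75451923, 192.74993936],
       [  0.        ,   0.        ,   1.        ]]), 'rvec': array([ 2.26903251, -0.89215011,  0.34761364]), 'tvec': array([-0.38002214,  0.35134424,  1.06112348])}
top {'K': array([[417.80026345,   0.        , 253.82066095],
       [  0.        , 417.80026345, 187.34746961],
       [  0.        ,   0.        ,   1.        ]]), 'rvec': array([ 2.12498778, -2.13487353,  0.22163581]), 'tvec': array([0.0301179 , 0.54077917, 1.02840372])}
wrist {'K': array([[297.31863964,   0.        , 251.36997399],
       [  0.        , 297.31863964, 195.6865858 ],
       [  0.        ,   0.        ,   1.        ]]), 'rvec': array([-2.4528078 , -1.56247727, -0.2075352 ]), 'tvec': array([-0.62337673, -0.03108039,  0.39022883])}
```

View pics/scene0.png

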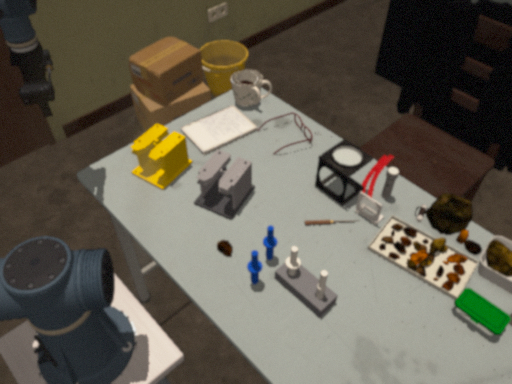

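View pics/top0.png

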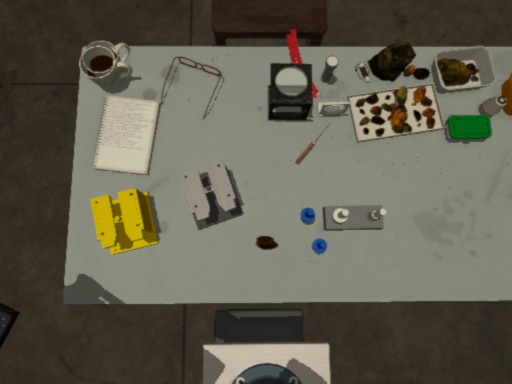

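View pics/wrist0.png

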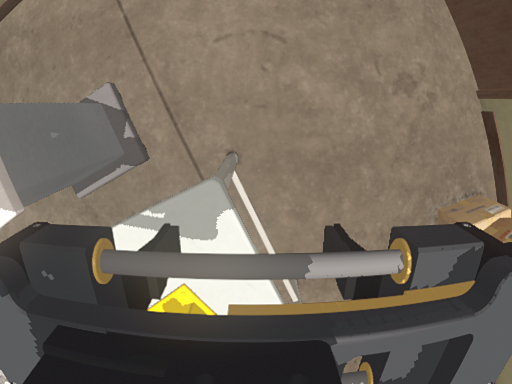

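The scene shows the grey stand around (225,185), the rack around (305,285) with the flanged cartridge on its left end, and blue decoys near (255,265) and (270,240). The top view shows the stand at (212,195), the flanged cartridge at (341,214) and the plain tube at (380,212).

```bash
python3 - <<'E'
import cv2, numpy as np
t=cv2.imread("pics/top0.png"); s=cv2.imread("pics/scene0.png")
a=cv2.resize(t[150:240,165:260],None,fx=6,fy=6,interpolation=cv2.INTER_CUBIC)
cv2.imwrite("pics/t_stand.png",a)
a=cv2.resize(t[180:270,290:400],None,fx=6,fy=6,interpolation=cv2.INTER_CUBIC)
cv2.imwrite("pics/t_rack.png",a)
a=cv2.resize(s[140:225,180:270],None,fx=6,fy=6,interpolation=cv2.INTER_CUBIC)
cv2.imwrite("pics/s_stand.png",a)
a=cv2.resize(s[215:320,240:345],None,fx=5,fy=5,interpolation=cv2.INTER_CUBIC)
cv2.imwrite("pics/s_rack.png",a)
E
```

```text
(no output)
```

View pics/t_stand.png

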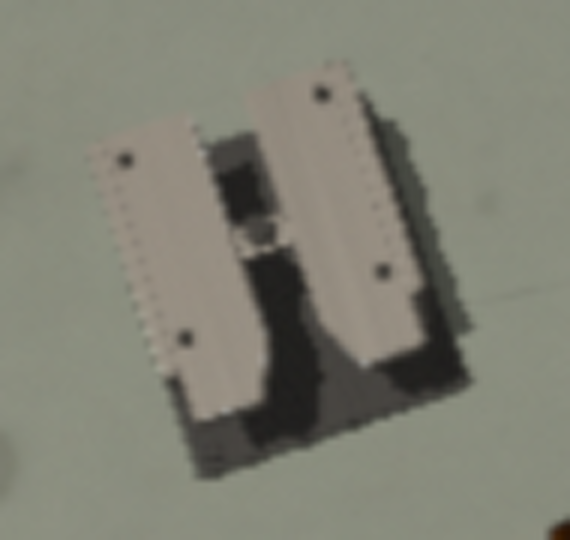

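View pics/t_rack.png

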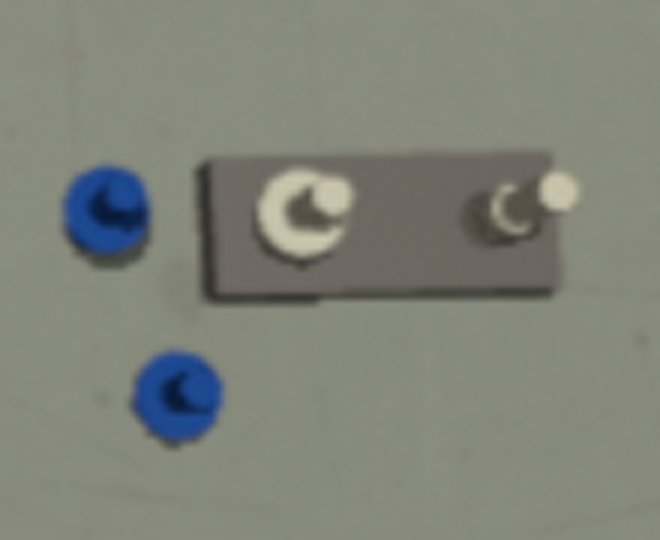

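View pics/s_stand.png

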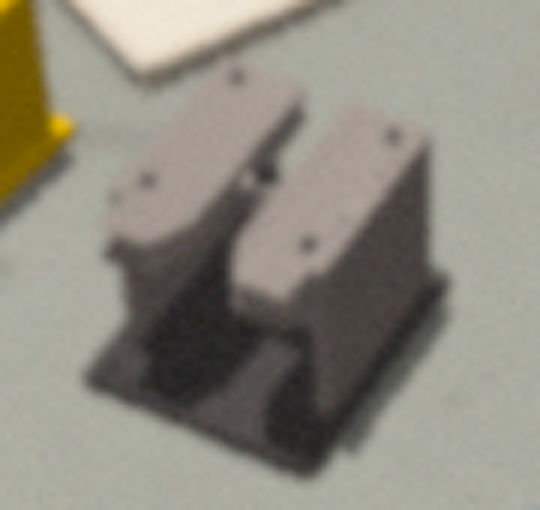

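View pics/s_rack.png

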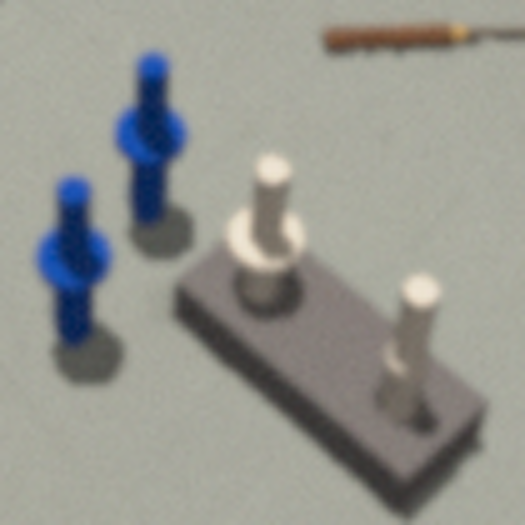

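```bash
cat > h.py <<'E'
import numpy as np, cv2
from scipy.spatial.transform import Rotation as R
P={'scene':dict(K=np.array([[470.75451923,0,255.40484299],[0,470.75451923,192.74993936],[0,0,1]]),rvec=np.array([2.26903251,-0.89215011,0.34761364]),tvec=np.array([-0.38002214,0.35134424,1.06112348])),
'top':dict(K=np.array([[417.80026345,0,253.82066095],[0,417.80026345,187.34746961],[0,0,1]]),rvec=np.array([2.12498778,-2.13487353,0.22163581]),tvec=np.array([0.0301179,0.54077917,1.02840372]))}
def plane(p,uv,z,fish=False):
    uv=np.atleast_2d(uv).astype(float);K=p['K'];Rm=cv2.Rodrigues(p['rvec'])[0];C=-Rm.T@p['tvec']
    d=np.c_[(uv[:,0]-K[0,2])/K[0,0],(uv[:,1]-K[1,2])/K[1,1],np.ones(len(uv))]
    if fish:
        r=np.hypot(d[:,0],d[:,1]);s=np.where(r>1e-9,np.sin(r)/np.maximum(r,1e-9),1);d=np.c_[d[:,0]*s,d[:,1]*s,np.cos(r)]
    w=d@Rm; t=(z-C[2])/w[:,2]
    return C+w*t[:,None]
def proj(p,X,fish=False):
    X=np.atleast_2d(X);K=p['K'];Rm=cv2.Rodrigues(p['rvec'])[0];c=X@Rm.T+p['tvec']
    if fish:
        r=np.hypot(c[:,0],c[:,1]);th=np.arctan2(r,c[:,2]);s=th/r
        return np.c_[K[0,0]*c[:,0]*s+K[0,2],K[1,1]*c[:,1]*s+K[1,2]]
    return np.c_[K[0,0]*c[:,0]/c[:,2]+K[0,2],K[1,1]*c[:,1]/c[:,2]+K[1,2]]
E
python3 - <<'E'
from h import *
np.set_printoptions(precision=4,suppress=True)
f=lambda a,o,k:(np.array(a)+.5)/k-.5+np.array(o)
ts=f([[200,418],[262,400],[268,345],[205,145],[308,300],[258,115],[365,365],[422,345],[192,120],[258,88],[345,68],[92,148]],[165,150],6)
print("stand plate top z=.110\n",plane(P['top'],ts,.110))
sc=f([[125,160],[185,338],[322,93],[383,271]],[165,150],6)
print("screws top",plane(P['top'],sc,.113))
sc=f([[148,180],[237,76],[307,244],[393,135]],[180,140],6)
print("screws scene",plane(P['scene'],sc,.113))
print("base front",plane(P['top'],f([[200,478],[470,380]],[165,150],6),.010))
ss=f([[118,235],[155,245],[195,222],[300,95],[238,245],[350,105],[238,288],[280,300]],[180,140],6)
print("stand scene",plane(P['scene'],ss,.110))
print("flange top",plane(P['top'],f([[302,213]],[290,180],6),.075),"stem",plane(P['top'],f([[333,195],[558,191]],[290,180],6),.130))
print("flange scene",plane(P['scene'],f([[265,240]],[240,215],5),.075),"stem",plane(P['scene'],f([[274,168],[421,292]],[240,215],5),.130))
print("rack top",plane(P['top'],f([[212,160],[552,152],[210,292],[555,290]],[290,180],6),.035))
print("blue flange",plane(P['top'],f([[107,209],[178,395]],[290,180],6),.075))
print("amber",plane(P['top'],[[266,242]],.0))
E
```

```text
stand plate top z=.110
 [[0.4521 0.1634 0.11  ]
 [0.4592 0.1387 0.11  ]
 [0.4814 0.1366 0.11  ]
 [0.5639 0.1634 0.11  ]
 [0.4997 0.1207 0.11  ]
 [0.5765 0.142  0.11  ]
 [0.4732 0.0976 0.11  ]
 [0.4812 0.0747 0.11  ]
 [0.5744 0.1689 0.11  ]
 [0.5879 0.1422 0.11  ]
 [0.5963 0.1066 0.11  ]
 [0.5628 0.2094 0.11  ]]
screws top [[0.5571 0.1954 0.113 ]
 [0.484  0.1696 0.113 ]
 [0.585  0.1157 0.113 ]
 [0.511  0.0904 0.113 ]]
screws scene [[0.4873 0.1704 0.113 ]
 [0.5614 0.1958 0.113 ]
 [0.514  0.091  0.113 ]
 [0.5886 0.1164 0.113 ]]
base front [[0.4371 0.1745 0.01  ]
 [0.4799 0.0562 0.01  ]]
stand scene [[0.4573 0.1549 0.11  ]
 [0.4656 0.1388 0.11  ]
 [0.4878 0.1377 0.11  ]
 [0.5767 0.1683 0.11  ]
 [0.4928 0.1137 0.11  ]
 [0.5894 0.1473 0.11  ]
 [0.4759 0.0937 0.11  ]
 [0.4848 0.0757 0.11  ]]
flange top [[ 0.465 -0.187  0.075]] stem [[ 0.4654 -0.1872  0.13  ]
 [ 0.4666 -0.2769  0.13  ]]
flange scene [[ 0.4667 -0.1871  0.075 ]] stem [[ 0.4695 -0.1854  0.13  ]
 [ 0.4689 -0.2763  0.13  ]]
rack top [[ 0.4933 -0.1579  0.035 ]
 [ 0.4962 -0.3067  0.035 ]
 [ 0.4359 -0.1548  0.035 ]
 [ 0.4361 -0.3042  0.035 ]]
blue flange [[ 0.467  -0.1055  0.075 ]
 [ 0.39   -0.1325  0.075 ]]
amber [[ 0.4035 -0.0046  0.    ]]
```

```bash
cat >> h.py <<'E'
YAW=np.deg2rad(19.0)
def plan(o,target,yaw=YAW):
    """shift (tool frame now, /100mm) and rotvec (tool frame,/180deg) to target with tool down, jaw axis +-yaw"""
    Rm=R.from_quat(o['tool_rot']); best=None
    for s in (1,-1):
        z=s*np.array([np.cos(yaw),np.sin(yaw),0]);y=np.array([0,0,-1.]);x=np.cross(y,z)
        Rt=R.from_matrix(np.c_[x,y,z]); rv=(Rm.inv()*Rt).as_rotvec()
        if best is None or np.linalg.norm(rv)<np.linalg.norm(best[0]): best=(rv,Rt)
    d=np.array(target)-o['position']
    return d, Rm.inv().apply(d)/.1, best[1].inv().apply(d)/.1, best[0]/np.pi
E
python3 - <<'E'
from h import *; from rig import robot
np.set_printoptions(precision=4,suppress=True)
o=robot.get_obs(); print(R.from_quat(o['tool_rot']).as_matrix())
for a in plan(o,[.467,-.187,.27]): print(a)
for a in plan(o,[.45,-.05,.27]): print(a)
E
```

```text
[[ 0.9061 -0.001   0.423 ]
 [-0.423  -0.0014  0.9061]
 [-0.0003 -1.     -0.0017]]
[ 0.2029 -0.7529  0.0232]
[ 5.0237 -0.2239 -5.9642]
[ 7.7796 -0.2323 -0.5324]
[0.0005 0.2554 0.0001]
[ 0.1859 -0.6159  0.0232]
[ 4.2901 -0.2256 -4.7947]
[ 6.4289 -0.2323 -0.2471]
[0.0005 0.2554 0.0001]
```

Request:
play_rows([
  [1,0,-0.04,0,0,0.0365,0],
  [1,0,-0.04,0,0,0.0365,0],
  [1,0,-0.04,0,0,0.0365,0],
  [1,0,-0.04,0,0,0.0365,0],
  [1,0,-0.04,0,0,0.0365,0],
  [1,0,-0.04,0,0,0.0365,0],
  [1,0,0,0,0,0.0365,0],
  [1,0.35,0,-0.03,0,0,0],
  [1,0.39,0,-0.03,0,0,0],
  [1,0.39,0,-0.03,0,0,0],
  [1,0.39,0,-0.03,0,0,0],
  [1,0.39,0,-0.03,0,0,0],
])

```text
time: 1.15
position: [0.3121, 0.3791, 0.2713]
tool_rot: [0.576, -0.41, 0.41, -0.576]
ft_force: [1.1, -0.0, 0.2]
grip_width: 0.0869
```

Request:
play_rows([
  [1,0.39,0,-0.03,0,0,0],
  [1,0.39,0,-0.03,0,0,0],
  [1,0.39,0,-0.03,0,0,0],
  [1,0.39,0,-0.03,0,0,0],
  [1,0,0,0,0,0,0],
  [1,0,0,0,0,0,0],
])

```text
time: 1.65
position: [0.3523, 0.2278, 0.2716]
tool_rot: [-0.574, 0.412, -0.412, 0.575]
ft_force: [0.5, 0.9, 0.6]
grip_width: 0.0867
```

```bash
python3 - <<'E'
from h import *; from rig import robot,eyes
import pickle
np.set_printoptions(precision=4,suppress=True)
o=robot.get_obs(); print(o['time'],o['position'],o['q'],o['ft_force'])
for a in plan(o,[.467,-.187,.27]): print(a)
p=eyes.camera_params('wrist'); im=eyes.camera('wrist'); cv2.imwrite('pics/w1.png',im[:,:,::-1]); pickle.dump(p,open('w1.pkl','wb'))
E
```

```text
1.65 [0.3523 0.2278 0.2716] [ 0.306   0.2136  1.8883  0.0004  1.0398 -0.0201] [0.5207 0.9124 0.5512]
[ 0.1147 -0.4148 -0.0016]
[ 4.2969  0.0147 -0.2413]
[ 4.2954  0.016  -0.2659]
[ 0.     -0.0018 -0.0001]
```

View pics/w1.png

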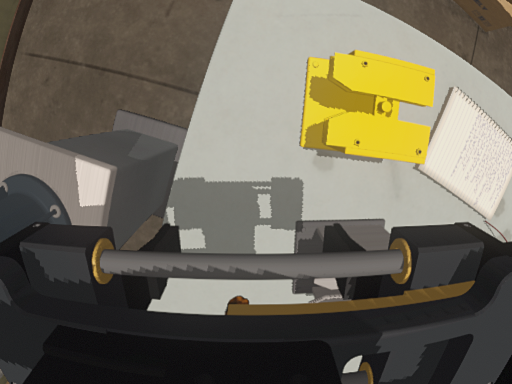

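The wrist camera looks to the tool's -x side, and the yellow decoy is at (375,105). I'll move on until the grey stand comes into its view.

Request:
play_rows([
  [1,0.37,0,-0.03,0,0,0],
  [1,0.37,0,-0.03,0,0,0],
  [1,0.37,0,-0.03,0,0,0],
  [1,0.37,0,-0.03,0,0,0],
  [1,0.37,0,-0.03,0,0,0],
  [1,0.37,0,-0.03,0,0,0],
  [1,0.37,0,-0.03,0,0,0],
  [1,0.37,0,-0.03,0,0,0],
  [1,0,0,0,0,0,0],
  [1,0,0,0,0,0,0],
  [1,0,0,0,0,0,0],
])

```text
time: 2.62
position: [0.4251, -0.0567, 0.2712]
tool_rot: [-0.576, 0.411, -0.41, 0.576]
ft_force: [-0.0, 0.5, -0.2]
grip_width: 0.0869
```

```bash
python3 - <<'E'
from h import *; from rig import robot,eyes
import pickle
np.set_printoptions(precision=4,suppress=True)
o=robot.get_obs(); print(o['time'],o['position'],o['q'],o['ft_force'])
for a in plan(o,[.467,-.187,.27]): print(a)
p=eyes.camera_params('wrist'); im=eyes.camera('wrist'); cv2.imwrite('pics/w2.png',im[:,:,::-1]); pickle.dump(p,open('w2.pkl','wb'))
m=np.array([.4684,.1198,.11]);u=np.array([.9455,.3256,0]);n=np.array([-.3256,.9455,0])
X=[m+a*u+b*n for a,b in [(0,0),(0,.0215),(0,-.0215),(.1,0),(.022,.0115),(.022,-.0115)]]
print(proj(p,np.array(X),True))
E
```

```text
2.6167 [ 0.4251 -0.0567  0.2712] [-0.3948  0.2285  1.8681  0.0008  1.0468 -0.7281] [-0.0071  0.509  -0.204 ]
[ 0.0419 -0.1303 -0.0012]
[ 1.3687  0.0093 -0.0301]
[ 1.3687  0.0117 -0.0284]
[ 0.0003  0.0004 -0.0005]
[[348.6716  43.5551]
 [348.0627  24.443 ]
 [349.0095  63.2997]
 [429.7122  56.6356]
 [367.9471  35.7973]
 [368.5206  56.3306]]
```

View pics/w2.png

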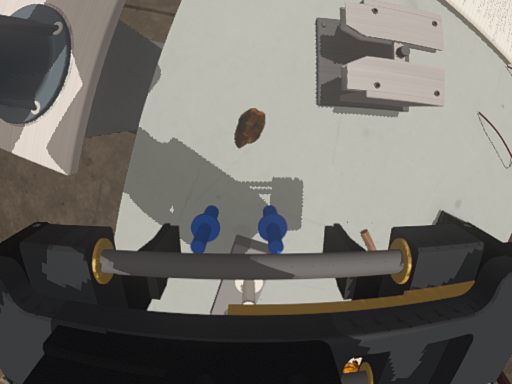

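```bash
python3 - <<'E'
import cv2
t=cv2.imread("pics/w2.png")
cv2.imwrite("pics/w2c.png",cv2.resize(t[0:120,305:455],None,fx=5,fy=5,interpolation=cv2.INTER_CUBIC))
E
```

```text
(no output)
```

View pics/w2c.png

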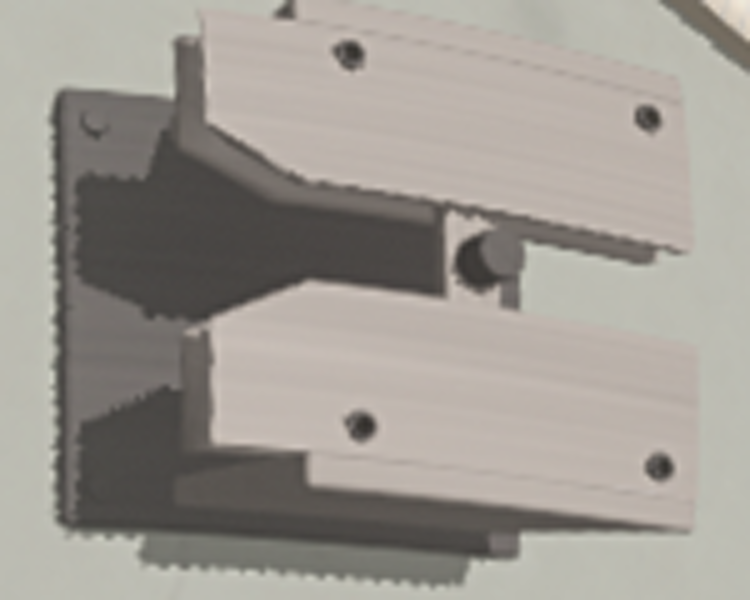

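The wrist view shows the stand's mouth at about (346,45), the screw heads, and the end stop with its knob at about (400,51).

```bash
python3 - <<'E'
from h import *; import pickle
np.set_printoptions(precision=4,suppress=True)
p=pickle.load(open('w2.pkl','rb'))
f=lambda a:(np.array(a)+.5)/5-.5+np.array([305,0])
S=plane(p,f([[350,53],[648,118],[361,425],[659,466]]),.113,True);print(S)
c=S.mean(0);print("center",c)
d=S[1]+S[3]-S[0]-S[2];print("yaw",np.degrees(np.arctan2(d[1],d[0])))
e=S[0]+S[1]-S[2]-S[3];print("yaw2",np.degrees(np.arctan2(-e[0],e[1])))
Q=plane(p,f([[205,125],[212,322],[310,280],[295,180]]),.110,True)
T=plane(p,f([[445,205],[445,295]]),.104,True)
for c0 in (c,np.array([.5343,.1428,0]),):
  for yaw in (19,):
    y=np.radians(yaw);u=np.array([np.cos(y),np.sin(y),0]);n=np.array([-u[1],u[0],0])
    print("Q",[((q-c0)@u,(q-c0)@n) for q in Q]); print("T",[((q-c0)@u,(q-c0)@n) for q in T])
print("blue/flange", plane(p,[[207,226],[272,225],[249,284]],.075,True))
E
```

```text
[[0.4832 0.1691 0.113 ]
 [0.5561 0.1942 0.113 ]
 [0.5104 0.0902 0.113 ]
 [0.5832 0.1155 0.113 ]]
center [0.5332 0.1423 0.113 ]
yaw 19.067727577351373
yaw2 19.001943996077113
Q [(np.float64(-0.07132991779541656), np.float64(0.02082784985750565)), (np.float64(-0.07080531076907627), np.float64(-0.0226111635782581)), (np.float64(-0.04879184907530886), np.float64(-0.01110805120855435)), (np.float64(-0.051597519946696625), np.float64(0.010883233849760055))]
T [(np.float64(-0.012956948105142191), np.float64(0.01235439397618327)), (np.float64(-0.013670698512452254), np.float64(-0.008772115265384024))]
Q [(np.float64(-0.07252472569580037), np.float64(0.020683447919055936)), (np.float64(-0.0720001186694601), np.float64(-0.022755565516707814)), (np.float64(-0.04998665697569269), np.float64(-0.011252453147004066)), (np.float64(-0.05279232784708045), np.float64(0.010738831911310337))]
T [(np.float64(-0.014151756005526017), np.float64(0.012209992037733554)), (np.float64(-0.014865506412836078), np.float64(-0.00891651720383374))]
blue/flange [[ 0.3918 -0.128   0.075 ]
 [ 0.4653 -0.1009  0.075 ]
 [ 0.4662 -0.1885  0.075 ]]
```

Request:
play_rows([
  [0.6,0.342,0,-0.01,0,0,0],
  [0.6,0.342,0,-0.01,0,0,0],
  [0.6,0.342,0,-0.01,0,0,0],
  [0.6,0.341,0,-0.01,0,0,0],
  [0.6,0,0,0,0,0,0],
  [0.6,0,0.2,0,0,0,0],
  [0.6,0,0.2,0,0,0,0],
  [0.6,0,0.2,0,0,0,0],
  [0.6,0,0,0,0,0,0],
  [0.6,0,0,0,0,0,0],
])

```text
time: 3.5
position: [0.4655, -0.1865, 0.211]
tool_rot: [-0.576, 0.411, -0.409, 0.576]
ft_force: [0.0, 1.0, -0.3]
grip_width: 0.0523
```

```bash
python3 - <<'E'
from h import *; from rig import robot,eyes
np.set_printoptions(precision=4,suppress=True)
o=robot.get_obs(); print(o['time'],o['position'],o['ft_force'],o['grip_width'])
for a in plan(o,[.466,-.1872,.120]): print(a)
im=eyes.camera('top'); 
a=cv2.resize(im[150:290,270:420,::-1],None,fx=4,fy=4); s=eyes.camera('scene')[190:330,220:370,::-1]
cv2.imwrite('pics/g1.png',np.hstack([a,cv2.resize(s,None,fx=4,fy=4)])[:, :1200][:, ::1]); 
cv2.imwrite('pics/g1.png',cv2.resize(cv2.imread('pics/g1.png'),(800,373)))
E
```

```text
3.5 [ 0.4655 -0.1865  0.211 ] [ 0.0489  0.958  -0.2842] 0.052254640862997186
[ 0.0005 -0.0007 -0.091 ]
[0.0113 0.9095 0.0039]
[0.0087 0.9095 0.0023]
[ 0.0006  0.0008 -0.0009]
```

View pics/g1.png

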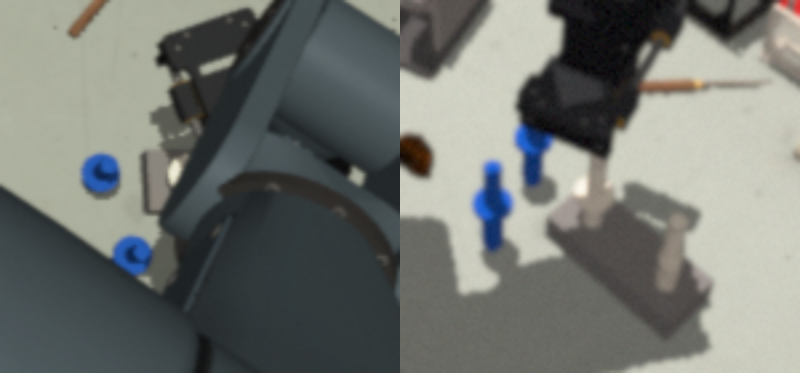

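The gripper is directly above the flanged stem and the blue decoys are clear, so I'll descend and grip.

Request:
play_rows([
  [0.6,0.01,0.25,0.003,0,0,0],
  [0.6,0,0.25,0,0,0,0],
  [0.6,0,0.25,0,0,0,0],
  [0.6,0,0.16,0,0,0,0],
  [0.6,0,0,0,0,0,0],
  [0.6,0,0,0,0,0,0],
], grip_force=10)

```text
time: 4.1
position: [0.4671, -0.1897, 0.1212]
tool_rot: [-0.576, 0.41, -0.411, 0.576]
ft_force: [0.7, 0.5, 0.1]
grip_width: 0.0522
```

Request:
play_rows([
  [0.35,0,0,0,0,0,0],
  [0.25,0,0,0,0,0,0],
  [0.15,0,0,0,0,0,0],
  [0.1,0,0,0,0,0,0],
  [0.05,0,0,0,0,0,0],
  [0.05,0,0,0,0,0,0],
  [0.05,0,0,0,0,0,0],
  [0.05,0,0,0,0,0,0],
], grip_force=10)

```text
time: 4.77
position: [0.4668, -0.1898, 0.1208]
tool_rot: [-0.576, 0.411, -0.411, 0.576]
ft_force: [0.5, -0.3, 1.5]
grip_width: 0.0158
```

Request:
play_rows([
  [0,0,0,0,0,0,0],
  [0,0,0,0,0,0,0],
  [0,0,-0.05,0,0,0,0],
  [0,0,-0.1,0,0,0,0],
  [0,0,-0.2,0,0,0,0],
  [0,0,-0.25,0,0,0,0],
  [0,0,-0.3,0,0,0,0],
  [0,0,-0.3,0,0,0,0],
  [0,0,-0.2,0,0,0,0],
  [0,0,-0.1,0,0,0,0],
  [0,0,0,0,0,0,0],
], grip_force=25)

```text
time: 5.68
position: [0.4677, -0.1904, 0.2739]
tool_rot: [-0.576, 0.408, -0.413, 0.576]
ft_force: [1.0, 0.2, -1.7]
grip_width: 0.0154
```

```bash
python3 - <<'E'
from h import *; from rig import robot,eyes
np.set_printoptions(precision=4,suppress=True)
o=robot.get_obs(); print(o['time'],o['position'],o['ft_force'],o['grip_width'])
y=np.radians(19);u=np.array([np.cos(y),np.sin(y),0]);c=np.array([.534,.1426,0]);m=c-.0711*u;print(m)
tgt=m-.05*u; tgt[2]=.275
for a in plan(o,tgt): print(a)
im=eyes.camera('wrist');cv2.imwrite('pics/w3.png',im[:,:,::-1])
s=eyes.camera('scene')[120:330,180:390,::-1];cv2.imwrite('pics/s3.png',cv2.resize(s,None,fx=2.8,fy=2.8))
E
```

```text
5.6833 [ 0.4677 -0.1904  0.2739] [ 1.0179  0.175  -1.7222] 0.015359928857913947
[0.4668 0.1195 0.    ]
[-0.0482  0.2936  0.0011]
[-2.9327 -0.0245  0.4997]
[-2.9328 -0.0109  0.4998]
[-0.0012 -0.      0.0017]
```

View pics/s3.png

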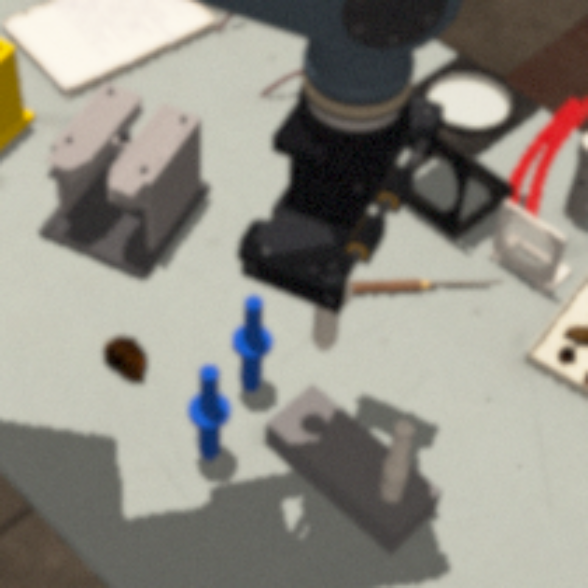

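View pics/w3.png

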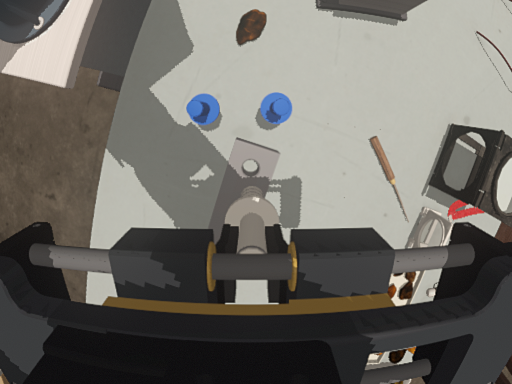

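The cartridge hangs upright in the jaws with its flange at (251,207) in the wrist view, and the rack socket at (251,167) is empty. Next I'll check the lateral offset in the jaws.

```bash
python3 - <<'E'
from h import *; from rig import robot,eyes
np.set_printoptions(precision=2,suppress=True)
o=robot.get_obs();p=eyes.camera_params('wrist');T=R.from_quat(o['tool_rot']);pos=o['position']
im=cv2.imread('pics/w3.png');k=5;x0,y0=190,170
a=cv2.resize(im[y0:260,x0:310],None,fx=k,fy=k,interpolation=cv2.INTER_CUBIC)
ang=np.linspace(0,2*np.pi,90)
for off,col in ((0,(0,0,255)),(-.0025,(0,255,0))):
    for dz,r in ((.0458,.018),(.0508,.018),(.1208,.0065)):
        L=np.c_[off+r*np.cos(ang),np.full(90,dz),r*np.sin(ang)]
        uv=proj(p,T.apply(L)+pos,True); q=((uv-[x0,y0]+.5)*k-.5).astype(np.int32)
        cv2.polylines(a,[q.reshape(-1,1,2)],True,col,1)
cv2.imwrite('pics/w3c.png',a)
E
```

```text
(no output)
```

View pics/w3c.png

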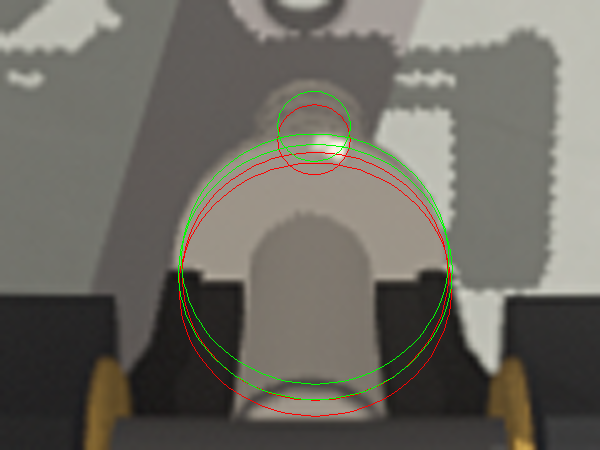

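Request:
play_rows([
  [0,-0.15,0,0.03,0,0,0],
  [0,-0.3,0,0.06,0,0,0],
  [0,-0.35,0,0.06,0,0,0],
  [0,-0.36,0,0.06,0,0,0],
  [0,-0.36,0,0.06,0,0,0],
  [0,-0.36,0,0.06,0,0,0],
  [0,-0.36,0,0.06,0,0,0],
  [0,-0.3,0,0.06,0,0,0],
  [0,-0.25,0,0.05,0,0,0],
  [0,-0.12,0,0,0,0,0],
  [0,0,0,0,0,0,0],
  [0,0,0,0,0,0,0],
])

```text
time: 6.78
position: [0.4178, 0.1025, 0.2696]
tool_rot: [0.577, -0.411, 0.409, -0.575]
ft_force: [-0.8, 0.5, -0.2]
grip_width: 0.0149
```

```bash
cat > st.py <<'E'
from h import *; from rig import robot,eyes
np.set_printoptions(precision=4,suppress=True)
y=np.radians(19);u=np.array([np.cos(y),np.sin(y),0]);n=np.array([-u[1],u[0],0]);c=np.array([.534,.1426,0]);m=c-.0711*u
o=robot.get_obs()
d=o['position']-m
print('t',o['time'],'pos',o['position'],'F',o['ft_force'],'w',o['grip_width'])
print('along',d@u*1e3,'lat cart',(d@n)*1e3+2.7,'flange mid z',(o['position'][2]-.1208+.0725)*1e3,'Fu',o['ft_force']@u,'Fn',o['ft_force']@n)
print('rot',plan(o,[0,0,0])[3])
E
python3 st.py
```

```text
t 6.7833 pos [0.4178 0.1025 0.2696] F [-0.7912  0.5066 -0.2342] w 0.014932769278056484
along -51.82743196736337 lat cart 2.5667438143273236 flange mid z 221.3009891649978 Fu -0.5831357464221706 Fn 0.7366110432327138
rot [ 0.0009  0.0007 -0.0002]
```

Request:
play_rows([
  [0,0.025,0.15,0,0,0,0],
  [0,0,0.25,0,0,0,0],
  [0,0,0.25,0,0,0,0],
  [0,0,0.25,0,0,0,0],
  [0,0,0.2,0,0,0,0],
  [0,0,0.11,0,0,0,0],
  [0,0,0,0,0,0,0],
  [0,0,0,0,0,0,0],
])

```text
time: 7.45
position: [0.4198, 0.0985, 0.1489]
tool_rot: [0.576, -0.412, 0.411, -0.575]
ft_force: [0.6, -0.7, -1.0]
grip_width: 0.0155
```

```bash
python3 st.py; python3 - <<'E'
from h import *; from rig import eyes,robot
p=eyes.camera_params('wrist')
im=eyes.camera('wrist');cv2.imwrite('pics/w4.png',im[:,:,::-1])
s=eyes.camera('scene')[110:240,160:310,::-1];cv2.imwrite('pics/s4.png',cv2.resize(s,None,fx=4,fy=4,interpolation=cv2.INTER_CUBIC))
E
```

```text
t 7.45 pos [0.4198 0.0985 0.1489] F [ 0.5933 -0.7207 -0.966 ] w 0.015508765679066156
along -51.20885012254151 lat cart -1.8434394114093768 flange mid z 100.57462415868271 Fu 0.32638729351514967 Fn -0.8745746149706043
rot [ 0.0007 -0.0006 -0.0002]
```

View pics/s4.png

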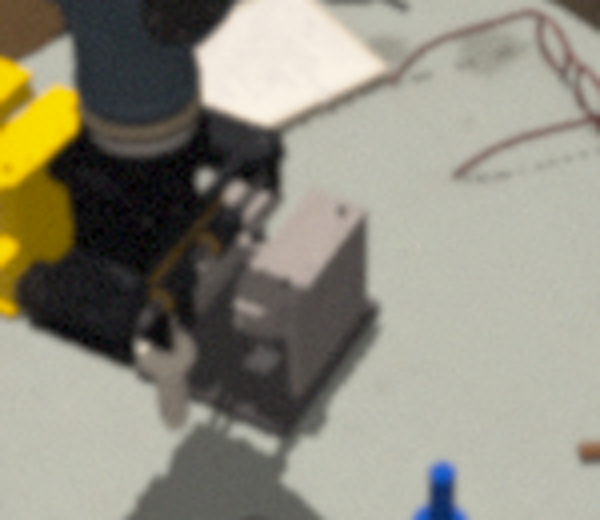

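View pics/w4.png

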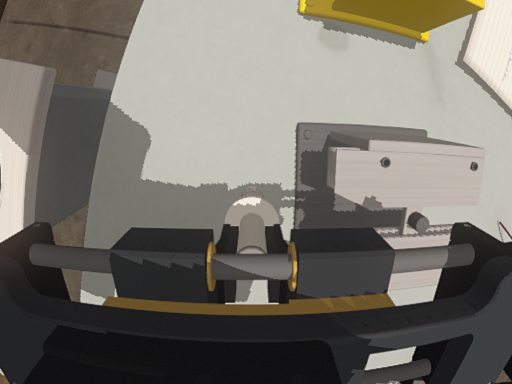

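Request:
play_rows([
  [0,0,0,0,0,0,0],
  [0,0,0,0,0,0,0],
  [0,0,0,0,0,0,0],
])

```text
time: 7.8
position: [0.4204, 0.0993, 0.1502]
tool_rot: [-0.575, 0.41, -0.411, 0.576]
ft_force: [0.4, 1.0, -0.5]
grip_width: 0.0153
```

```bash
python3 st.py;  python3 - <<'E'
from h import *; from rig import robot,eyes
import pickle
for i in range(4):
    eyes.camera_params('wrist'); o=robot.get_obs(); print(o['position'],o['ft_force'])
o=robot.get_obs();p=eyes.camera_params('wrist');T=R.from_quat(o['tool_rot']);pos=o['position']
pickle.dump((o,p),open('w5.pkl','wb'))
im=eyes.camera('wrist')[:,:,::-1].copy();cv2.imwrite('pics/w5.png',im)
k=4;x0,y0=290,110
a=cv2.resize(im[y0:255,x0:490],None,fx=k,fy=k,interpolation=cv2.INTER_CUBIC)
cv2.imwrite('pics/w5c.png',a)
k=5;x0,y0=190,170
a=cv2.resize(im[y0:260,x0:310],None,fx=k,fy=k,interpolation=cv2.INTER_CUBIC)
ang=np.linspace(0,2*np.pi,90)
for off,col in ((-.0025,(0,255,0)),(-.004,(255,0,0))):
    for dz,r in ((.0458,.018),(.0508,.018),(.1208,.0065)):
        L=np.c_[off+r*np.cos(ang),np.full(90,dz),r*np.sin(ang)]
        uv=proj(p,T.apply(L)+pos,True); q=((uv-[x0,y0]+.5)*k-.5).astype(np.int32)
        cv2.polylines(a,[q.reshape(-1,1,2)],True,col,1)
cv2.imwrite('pics/w5d.png',a)
E
```

```text
t 7.8 pos [0.4204 0.0993 0.1502] F [ 0.4307  1.0082 -0.5256] w 0.015339331715665927
along -50.363208212728246 lat cart -1.2597041169764065 flange mid z 101.94925097422019 Fu 0.7354672380551109 Fn 0.8130464097628788
rot [-0.0005 -0.0001  0.0002]
[0.42044343 0.09931147 0.15024925] [ 0.43069592  1.00819519 -0.52559277]
[0.42044343 0.09931147 0.15024925] [ 0.43069592  1.00819519 -0.52559277]
[0.42044343 0.09931147 0.15024925] [ 0.43069592  1.00819519 -0.52559277]
[0.42044343 0.09931147 0.15024925] [ 0.43069592  1.00819519 -0.52559277]
```

View pics/w5c.png

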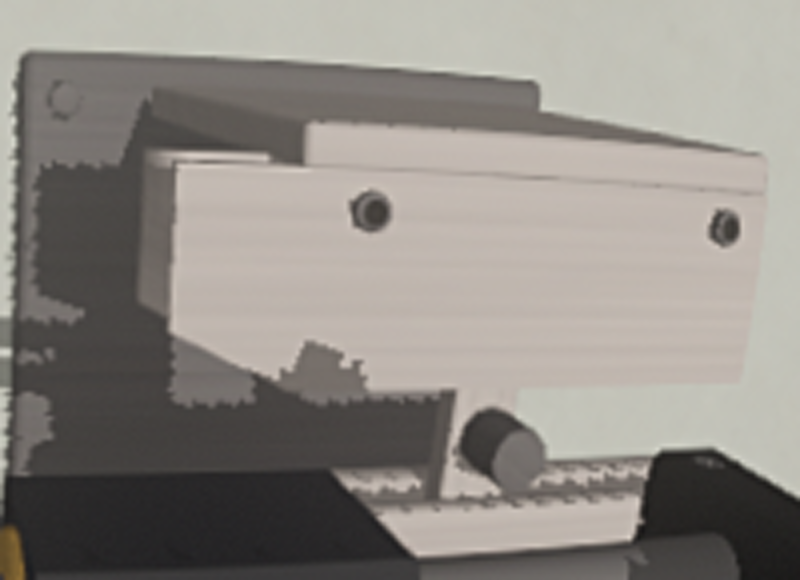

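View pics/w5d.png

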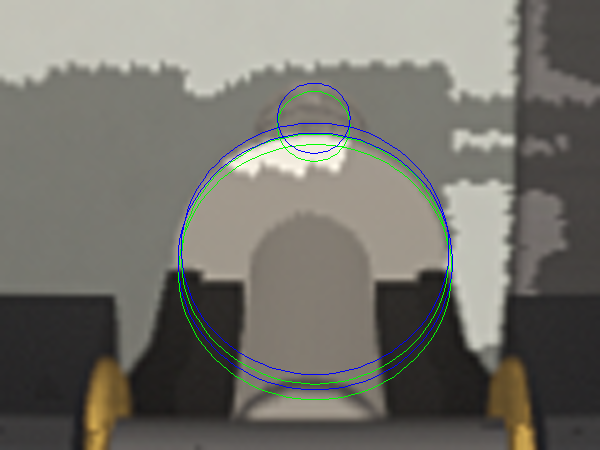

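```bash
python3 - <<'E'
from h import *; import pickle
np.set_printoptions(precision=4,suppress=True)
o,p=pickle.load(open('w5.pkl','rb'));T=R.from_quat(o['tool_rot'])
f=lambda a:(np.array(a)+.5)/4-.5+np.array([290,110])
S=plane(p,f([[372,208],[725,226]]),.113,True); print(S)
print(T.inv().apply(S-o['position']))
g=lambda a:(np.array(a)+.5)/5-.5+np.array([190,170])
F=plane(p,g([[315,128],[178,265],[452,265]]),o['position'][2]-.0458,True);print(F,T.inv().apply(F-o['position']))
E
```

```text
[[0.4828 0.1705 0.113 ]
 [0.5553 0.1954 0.113 ]]
[[-0.047   0.0374  0.0821]
 [-0.047   0.0375  0.1588]]
[[0.4131 0.1207 0.1044]
 [0.4022 0.0973 0.1044]
 [0.4362 0.109  0.1044]] [[-0.0227  0.0458 -0.0001]
 [-0.004   0.0458 -0.018 ]
 [-0.004   0.0458  0.018 ]]
```

Request:
play_rows([
  [0,-0.011,0.015,0,0,0,0],
  [0,0,0,0.03,0,0,0],
  [0,0,0,0.04,0,0,0],
  [0,0,0,0.04,0,0,0],
  [0,0,0,0.04,0,0,0],
  [0,0,0,0.04,0,0,0],
  [0,0,0,0.04,0,0,0],
  [0,0,0,0.04,0,0,0],
  [0,0,0,0.03,0,0,0],
  [0,0,0,0,0,0,0],
  [0,0,0,0,0,0,0],
])

```text
time: 8.77
position: [0.4481, 0.1102, 0.148]
tool_rot: [0.576, -0.411, 0.411, -0.576]
ft_force: [-0.1, 0.4, -0.1]
grip_width: 0.0151
```

```bash
python3 st.py; python3 - <<'E'
from h import *; from rig import eyes,robot
s=eyes.camera('scene')[110:240,160:310,::-1];cv2.imwrite('pics/s6.png',cv2.resize(s,None,fx=4,fy=4,interpolation=cv2.INTER_CUBIC))
E
```

```text
t 8.7667 pos [0.4481 0.1102 0.148 ] F [-0.1217  0.4339 -0.0555] w 0.015114535524223168
along -20.680229067291705 lat cart 0.024425298351939073 flange mid z 99.68105797849128 Fu 0.026241750537995986 Fn 0.4499079302319086
rot [ 0.0001 -0.0001 -0.    ]
```

View pics/s6.png

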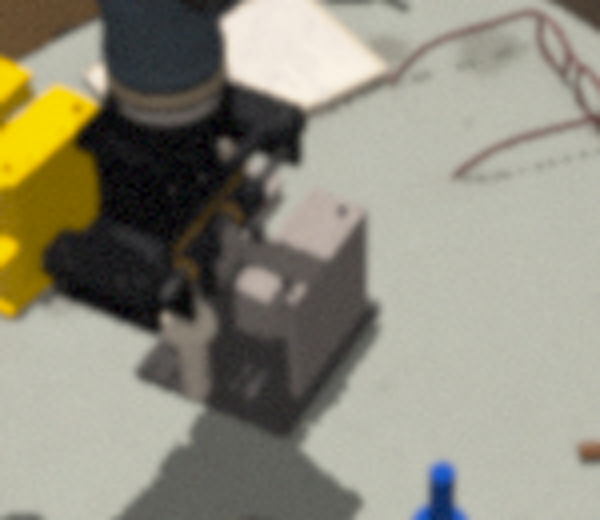

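Request:
play_rows([
  [0,0,0,0.03,0,0,0],
  [0,0,0,0.03,0,0,0],
  [0,0,0,0.03,0,0,0],
  [0,0,0,0.03,0,0,0],
  [0,0,0,0.03,0,0,0],
  [0,0,0,0.03,0,0,0],
  [0,0,0,0,0,0,0],
])

```text
time: 9.4
position: [0.466, 0.1161, 0.1481]
tool_rot: [-0.575, 0.41, -0.411, 0.576]
ft_force: [0.5, -0.3, -0.4]
grip_width: 0.0152
```

```bash
python3 st.py
```

```text
t 9.4 pos [0.466  0.1161 0.1481] F [ 0.5028 -0.3104 -0.3636] w 0.01515846290083922
along -1.7791851290731036 lat cart -0.18821494803254657 flange mid z 99.81576060296904 Fu 0.37432047091897275 Fn -0.4571848772625835
rot [-0.0004 -0.0001  0.0001]
```

No contact forces so far, so I'll continue in small steps.

Request:
play_rows([
  [0,0,0,0.03,0,0,0],
  [0,0,0,0.03,0,0,0],
  [0,0,0,0.03,0,0,0],
  [0,0,0,0.03,0,0,0],
  [0,0,0,0,0,0,0],
])

```text
time: 9.82
position: [0.4774, 0.1201, 0.1481]
tool_rot: [-0.575, 0.41, -0.411, 0.576]
ft_force: [-0.5, 0.4, -0.4]
grip_width: 0.0153
```

Request:
play_rows([
  [0,0,0,0.025,0,0,0],
  [0,0,0,0.025,0,0,0],
  [0,0,0,0.025,0,0,0],
  [0,0,0,0,0,0,0],
])

```text
time: 10.15
position: [0.4843, 0.1225, 0.1481]
tool_rot: [-0.575, 0.41, -0.411, 0.576]
ft_force: [0.3, -0.8, -0.6]
grip_width: 0.0149
```

```bash
python3 st.py
```

```text
t 10.15 pos [0.4843 0.1225 0.1481] F [ 0.2615 -0.801  -0.5615] w 0.014947660041565503
along 17.517041286794612 lat cart -0.1553862361707088 flange mid z 99.82434606644507 Fu -0.013491955077664588 Fn -0.8425215051257392
rot [-0.0003 -0.0001  0.0001]
```

Request:
play_rows([
  [0,0,0,0.015,0,0,0],
  [0,0,0,0.015,0,0,0],
  [0,0,0,0.015,0,0,0],
])

```text
time: 10.4
position: [0.4878, 0.1239, 0.148]
tool_rot: [0.576, -0.411, 0.411, -0.576]
ft_force: [0.2, 0.5, -1.0]
grip_width: 0.0156
```

Request:
play_rows([
  [0,0,0,0.015,0,0,0],
  [0,0,0,0.01,0,0,0],
])

```text
time: 10.57
position: [0.4902, 0.1245, 0.148]
tool_rot: [0.576, -0.411, 0.411, -0.576]
ft_force: [0.2, -1.5, -1.0]
grip_width: 0.0154
```

Request:
play_rows([
  [0,0,0,0.01,0,0,0],
  [0,0,0,0.01,0,0,0],
])

```text
time: 10.73
position: [0.4916, 0.125, 0.1479]
tool_rot: [0.576, -0.411, 0.41, -0.575]
ft_force: [-1.1, -1.1, -0.1]
grip_width: 0.0151
```

```bash
python3 st.py
```

```text
t 10.7333 pos [0.4916 0.125  0.1479] F [-1.1018 -1.0958 -0.1076] w 0.015096876880727052
along 25.30821139135818 lat cart -0.15319237357742255 flange mid z 99.63700964939167 Fu -1.3985156462640063 Fn -0.677355475143183
rot [0.0004 0.     0.0001]
```

Request:
play_rows([
  [0,0,0,0.01,0,0,0],
  [0,0,0,0.01,0,0,0],
  [0,0,0,0,0,0,0],
])

```text
time: 10.98
position: [0.4934, 0.1258, 0.1478]
tool_rot: [0.576, -0.411, 0.41, -0.575]
ft_force: [-2.4, -2.4, -0.9]
grip_width: 0.0152
```

Request:
play_rows([
  [0,0,0,0.01,0,0,0],
  [0,0,0,0.01,0,0,0],
  [0,0,0,0,0,0,0],
])

```text
time: 11.23
position: [0.4956, 0.1266, 0.1479]
tool_rot: [0.576, -0.411, 0.411, -0.575]
ft_force: [-1.6, -2.1, -0.9]
grip_width: 0.0152
```

Request:
play_rows([
  [0,0,0,0.01,0,0,0],
  [0,0,0,0.01,0,0,0],
  [0,0,0,0,0,0,0],
])

```text
time: 11.48
position: [0.4984, 0.1274, 0.1481]
tool_rot: [-0.575, 0.41, -0.411, 0.576]
ft_force: [-0.4, -1.8, -2.0]
grip_width: 0.0154
```

```bash
python3 st.py
```

```text
t 11.4833 pos [0.4984 0.1274 0.1481] F [-0.3569 -1.7972 -1.9853] w 0.015358507683335807
along 32.51393947483717 lat cart -0.0928690620463768 flange mid z 99.82088455751834 Fu -0.92257281178955 Fn -1.5831254565422281
rot [-0.0005 -0.0002  0.    ]
```

Request:
play_rows([
  [0,0.006,0.005,0.01,0,0,0],
  [0,0,0,0.01,0,0,0],
  [0,0,0,0,0,0,0],
])

```text
time: 11.73
position: [0.5009, 0.1278, 0.1478]
tool_rot: [-0.575, 0.41, -0.411, 0.576]
ft_force: [0.5, -0.2, -1.9]
grip_width: 0.0151
```

Request:
play_rows([
  [0,0,0,0.01,0,0,0],
  [0,0,0,0.01,0,0,0],
  [0,0,0,0,0,0,0],
])

```text
time: 11.98
position: [0.5028, 0.1283, 0.1478]
tool_rot: [-0.575, 0.41, -0.411, 0.576]
ft_force: [1.2, 0.5, -1.6]
grip_width: 0.0151
```

Request:
play_rows([
  [0,0,0,0.01,0,0,0],
  [0,0,0,0.01,0,0,0],
  [0,0,0,0,0,0,0],
])

```text
time: 12.23
position: [0.5045, 0.1288, 0.1477]
tool_rot: [-0.575, 0.41, -0.411, 0.576]
ft_force: [2.3, 1.6, -2.0]
grip_width: 0.0154
```

```bash
python3 st.py
```

```text
t 12.2333 pos [0.5045 0.1288 0.1477] F [ 2.2589  1.5675 -1.973 ] w 0.01539482874103103
along 38.68224415960359 lat cart -0.722092657306622 flange mid z 99.43717243614816 Fu 2.6462116050342743 Fn 0.7467060770188747
rot [-0.0006 -0.0002  0.0001]
```

The catches are past, since the force is now drawing the cartridge in. I'll continue until I feel the stop.

Request:
play_rows([
  [0,0,0,0.01,0,0,0],
  [0,0,0,0.01,0,0,0],
  [0,0,0,0,0,0,0],
])

```text
time: 12.48
position: [0.506, 0.1294, 0.1476]
tool_rot: [-0.575, 0.41, -0.411, 0.576]
ft_force: [1.6, 0.7, -1.3]
grip_width: 0.0154
```

Request:
play_rows([
  [0,0,0,0.01,0,0,0],
  [0,0,0,0,0,0,0],
])

```text
time: 12.65
position: [0.5065, 0.1296, 0.1475]
tool_rot: [0.576, -0.411, 0.411, -0.576]
ft_force: [1.1, 0.6, -0.3]
grip_width: 0.0154
```

Request:
play_rows([
  [0,0,0,0.01,0,0,0],
  [0,0,0,0,0,0,0],
])

```text
time: 12.82
position: [0.5067, 0.1298, 0.1475]
tool_rot: [0.576, -0.411, 0.41, -0.575]
ft_force: [-1.7, -1.0, 0.9]
grip_width: 0.0152
```

```bash
python3 st.py
```

```text
t 12.8167 pos [0.5067 0.1298 0.1475] F [-1.6748 -0.9554  0.8503] w 0.015235520031104602
along 41.091517294448856 lat cart -0.5397006278242826 flange mid z 99.16402355673968 Fu -1.8945830262972345 Fn -0.35808713470238535
rot [ 0.0006 -0.     -0.    ]
```

Request:
play_rows([
  [0,0,0,0.01,0,0,0],
  [0,0,0,0,0,0,0],
])

```text
time: 12.98
position: [0.5069, 0.1299, 0.1474]
tool_rot: [0.577, -0.411, 0.41, -0.575]
ft_force: [-4.5, -1.4, 2.2]
grip_width: 0.0152
```

Request:
play_rows([
  [0,0,0,0.01,0,0,0],
  [0,0,0,0,0,0,0],
  [0,0,0,0,0,0,0],
])

```text
time: 13.23
position: [0.5071, 0.1301, 0.1473]
tool_rot: [0.577, -0.412, 0.409, -0.574]
ft_force: [-4.3, -3.6, 3.7]
grip_width: 0.0152
```

```bash
python3 st.py; python3 - <<'E'
from h import *; from rig import eyes,robot
im=eyes.camera('wrist')[150:300,150:350,::-1];cv2.imwrite('pics/w7.png',cv2.resize(im,None,fx=4,fy=4,interpolation=cv2.INTER_CUBIC))
s=eyes.camera('scene')[110:240,160:310,::-1];cv2.imwrite('pics/s7.png',cv2.resize(s,None,fx=4,fy=4,interpolation=cv2.INTER_CUBIC))
E
```

```text
t 13.2333 pos [0.5071 0.1301 0.1473] F [-4.2906 -3.5792  3.6756] w 0.015215016256928412
along 41.601631056352744 lat cart -0.34581792036716097 flange mid z 99.01151977874834 Fu -5.222141410970103 Fn -1.9873032704742504
rot [ 0.0016  0.0001 -0.0002]
```

View pics/w7.png

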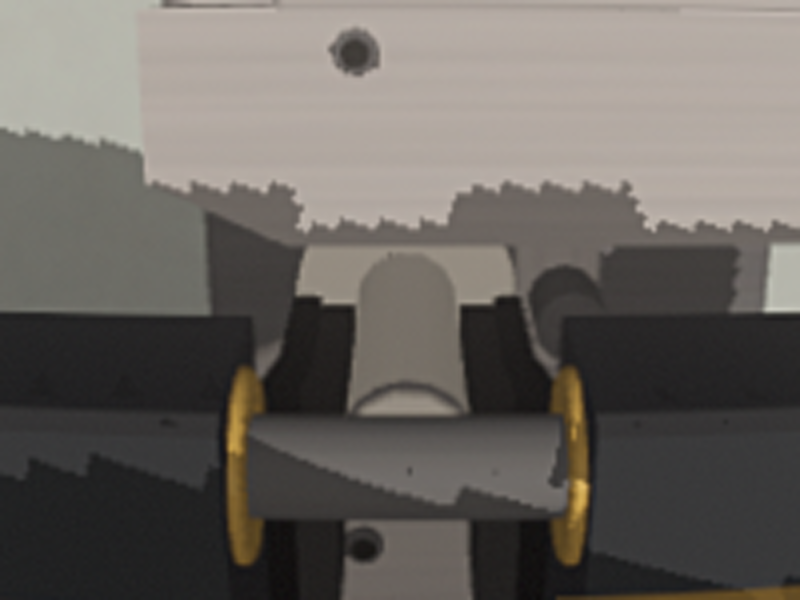

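View pics/s7.png

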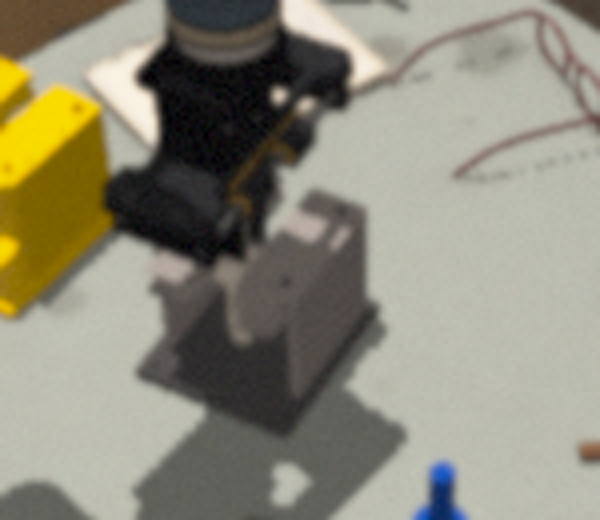

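The force rose steadily to about 5 N while the position stalled at about 41.5 mm, so the cartridge is against the stop. Before opening, I'll check the clamp knob's height against the finger.

```bash
python3 - <<'E'
from h import *; import pickle
from scipy.optimize import least_squares
np.set_printoptions(precision=4,suppress=True)
p2=pickle.load(open('w2.pkl','rb'));o,p5=pickle.load(open('w5.pkl','rb'))
a=(np.array([503,250])+.5)/5-.5+[305,0]; b=(np.array([518,460])+.5)/4-.5+[290,110]; t=(np.array([262,230])+.5)/6-.5+[165,150]
r=least_squares(lambda X:np.r_[(proj(p2,X,True)[0]-a),(proj(p5,X,True)[0]-b),proj(P['top'],X)[0]-t],[.53,.14,.11])
y=np.radians(19);u=np.array([np.cos(y),np.sin(y),0]);n=np.array([-u[1],u[0],0]);m=np.array([.534,.1426,0])-.0711*u
print(r.x,r.fun,(r.x-m)@u,(r.x-m)@n)
E
```

```text
[0.5281 0.1412 0.116 ] [-0.1735  0.0753 -0.0672  0.1609 -0.8405 -0.2708] 0.06504082636017637 0.000594160743471437
```

Request:
play_rows([
  [0,0.004,-0.004,-0.01,0,0,0],
  [0,0,0,0,0,0,0],
  [0,0,0,0,0,0,0],
])

```text
time: 13.58
position: [0.507, 0.1298, 0.1474]
tool_rot: [0.576, -0.412, 0.41, -0.575]
ft_force: [-4.4, -0.1, 0.5]
grip_width: 0.015
```

```bash
python3 st.py
```

```text
t 13.5833 pos [0.507  0.1298 0.1474] F [-4.3773 -0.1124  0.526 ] w 0.015017490180207578
along 41.449968381531406 lat cart -0.6138574897315334 flange mid z 99.14434263829358 Fu -4.175386635040492 Fn 1.318841325555745
rot [ 0.001  -0.0001 -0.0003]
```

Still lightly seated at about 4 N, so I'll release gently.

Request:
play_rows([
  [0.18,0,0,0,0,0,0],
  [0.2,0,0,0,0,0,0],
  [0.23,0,0,0,0,0,0],
  [0.26,0,0,0,0,0,0],
  [0.3,0,0,0,0,0,0],
  [0.35,0,0,0,0,0,0],
  [0.4,0,0,0,0,0,0],
  [0.4,0,0,0,0,0,0],
  [0.4,0,0,0,0,0,0],
])

```text
time: 14.33
position: [0.5088, 0.1299, 0.1481]
tool_rot: [-0.575, 0.41, -0.411, 0.576]
ft_force: [-0.0, -0.4, 0.4]
grip_width: 0.0341
```

```bash
python3 st.py; python3 - <<'E'
from h import *; from rig import eyes,robot
im=eyes.camera('wrist')[150:300,150:350,::-1];cv2.imwrite('pics/w8.png',cv2.resize(im,None,fx=4,fy=4,interpolation=cv2.INTER_CUBIC))
E
```

```text
t 14.3333 pos [0.5088 0.1299 0.1481] F [-0.0343 -0.3966  0.3565] w 0.03407366779199152
along 43.15456894400718 lat cart -1.1022994456868078 flange mid z 99.75325170346422 Fu -0.16151886051214384 Fn -0.3638785906388249
rot [-0.0003 -0.0001  0.0001]
```

View pics/w8.png

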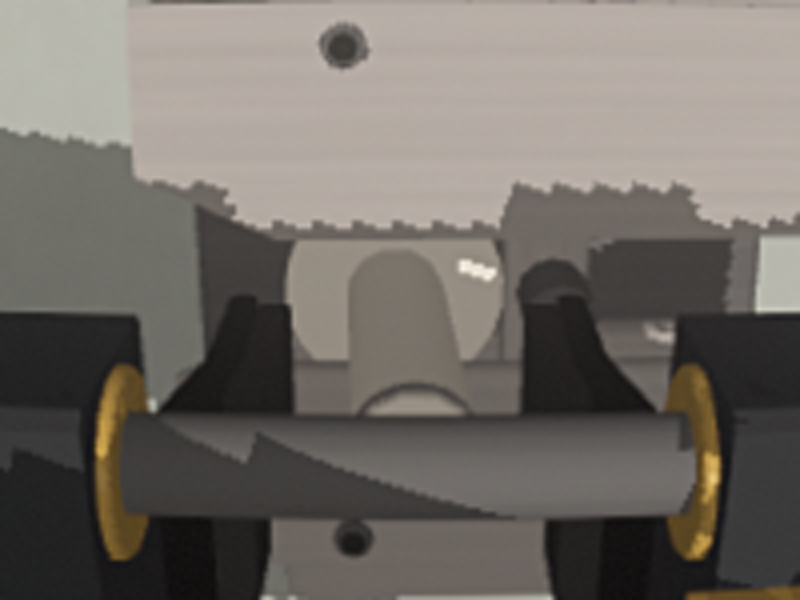

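The cartridge is free between the open fingers, and its flange edge touches the stop at about (503,285). I'll retreat straight up.

Request:
play_rows([
  [0.4,0,-0.05,0,0,0,0],
  [0.4,0,-0.1,0,0,0,0],
  [0.4,0,-0.15,0,0,0,0],
  [0.4,0,-0.25,0,0,0,0],
  [0.4,0,-0.25,0,0,0,0],
  [0.4,0,-0.25,0,0,0,0],
  [0.4,0.3,0,0,0,0,0],
  [0.4,0.38,0,0,0,0,0],
  [0.4,0.38,0,0,0,0,0],
  [0.4,0.38,0,0,0,0,0],
  [0.4,0.3,0,0,0,0,0],
  [0.4,0,0,0,0,0,0],
])

```text
time: 15.38
position: [0.5679, -0.0404, 0.2543]
tool_rot: [0.575, -0.41, 0.414, -0.575]
ft_force: [-0.2, 0.7, 0.4]
grip_width: 0.0348
```

```bash
python3 - <<'E'
from h import *; from rig import eyes,robot
import pickle
o=robot.get_obs();print(o['time'],o['position'],o['ft_force'])
p=eyes.camera_params('wrist');im=eyes.camera('wrist')[:,:,::-1].copy();cv2.imwrite('pics/w9.png',im);pickle.dump(p,open('w9.pkl','wb'))
s=eyes.camera('scene')[:,:,::-1];cv2.imwrite('pics/s9.png',np.hstack([cv2.resize(s[130:230,170:270],None,fx=4,fy=4,interpolation=cv2.INTER_CUBIC),cv2.resize(s[120:320,190:390],(400,400))]))
t=eyes.camera('top')[:,:,::-1];cv2.imwrite('pics/t9.png',t)
E
```

```text
15.3833 [ 0.56792136 -0.04039851  0.25430882] [-0.1764608   0.67192695  0.38791224]
```

View pics/w9.png

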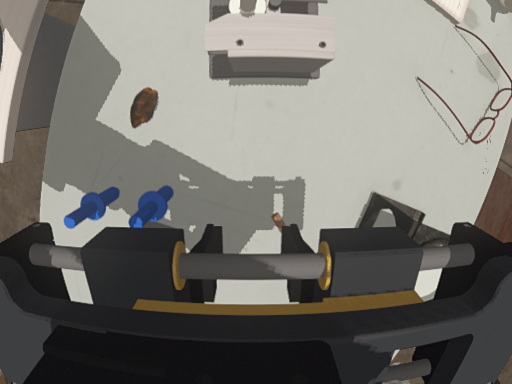

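View pics/s9.png

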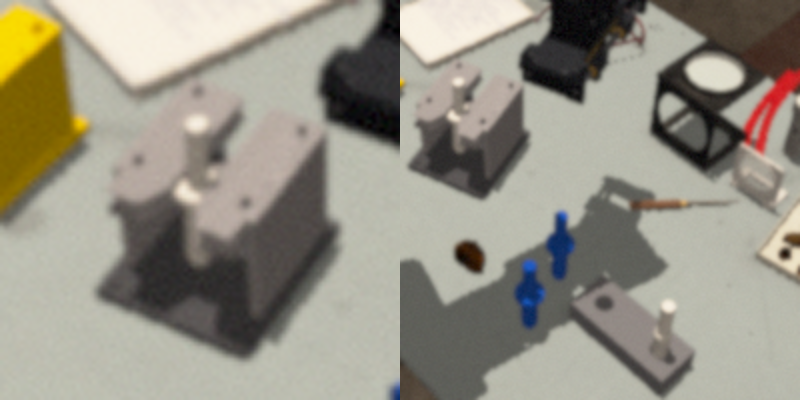

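```bash
python3 - <<'E'
import cv2,numpy as np
t=cv2.imread('pics/t9.png');w=cv2.imread('pics/w9.png')
a=cv2.resize(t[155:225,175:245],(400,400),interpolation=cv2.INTER_CUBIC);b=cv2.resize(w[0:80,195:345],(750,400),interpolation=cv2.INTER_CUBIC)[:, :400]
cv2.imwrite('pics/f.png',np.hstack([a,b]))
E
```

```text
(no output)
```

View pics/f.png

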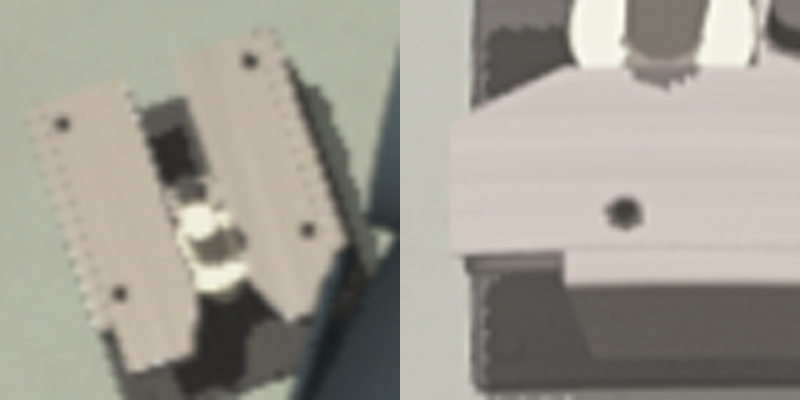

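```bash
python3 - <<'E'
from h import *
uv=(np.array([[201,215],[214,252]])+.5)*70/400-.5+[175,155]
y=np.radians(19);u=np.array([np.cos(y),np.sin(y),0]);n=np.array([-u[1],u[0],0]);m=np.array([.534,.1426,0])-.0711*u
for q,z in((uv[0],.154),(uv[1],.100)):
    X=plane(P['top'],q,z)[0];print(X,(X-m)@u,(X-m)@n)
E
```

```text
[0.50997521 0.13198543 0.154     ] 0.044928343085119934 -0.0022145692710506316
[0.50358173 0.13098505 0.1       ] 0.03855750708825665 -0.0010789286728051823
```

The plan measurements (45 mm at the stem top, 38.6 mm at the flange) hint at a slight lean. I'll look closer.

Request:
play_rows([
  [0.4,-0.3,-0.2,0,0,0,0],
  [0.4,-0.2,-0.2,0,0,0,0],
  [0.4,0,0,0,0,0,0],
  [0.4,0,0,0,0,0,0],
])

```text
time: 15.87
position: [0.5484, 0.0147, 0.2944]
tool_rot: [-0.576, 0.409, -0.41, 0.577]
ft_force: [0.6, -0.3, -0.2]
grip_width: 0.0348
```

```bash
python3 - <<'E'
from h import *; from rig import eyes,robot
import pickle
o=robot.get_obs();print(o['time'],o['position'])
p=eyes.camera_params('wrist');im=eyes.camera('wrist')[:,:,::-1].copy();pickle.dump(p,open('w10.pkl','wb'));cv2.imwrite('pics/w10.png',im)
y=np.radians(19);u=np.array([np.cos(y),np.sin(y),0]);n=np.array([-u[1],u[0],0]);m=np.array([.534,.1426,0])-.0711*u
k=5
ang=np.linspace(0,2*np.pi,90)
def draw(im,p,fish,x0,y0,w,h,out):
    a=cv2.resize(im[y0:y0+h,x0:x0+w],None,fx=k,fy=k,interpolation=cv2.INTER_CUBIC); b=a.copy()
    X0=m+.0410*u
    for z,r in ((.098,.018),(.103,.018),(.158,.008)):
        L=X0+np.outer(r*np.cos(ang),u)+np.outer(r*np.sin(ang),n); L[:,2]=z-.0015
        q=((proj(p,L,fish)-[x0,y0]+.5)*k-.5).astype(np.int32); cv2.polylines(b,[q.reshape(-1,1,2)],True,(0,0,255),1)
    cv2.imwrite(out,np.hstack([a,b]))
c=proj(p,(m+.041*u+[0,0,.12])[None],True)[0];print(c)
x0,y0=int(c[0]-40),max(0,int(c[1]-50));draw(im,p,True,x0,y0,80,100,'pics/o1.png')
s=eyes.camera('scene')[:,:,::-1].copy();c=proj(P['scene'],(m+.041*u+[0,0,.12])[None])[0]
draw(s,P['scene'],False,int(c[0]-35),int(c[1]-40),70,80,'pics/o2.png')
t=eyes.camera('top')[:,:,::-1].copy();c=proj(P['top'],(m+.041*u+[0,0,.12])[None])[0]
draw(t,P['top'],False,int(c[0]-35),int(c[1]-40),70,80,'pics/o3.png')
E
```

```text
15.8667 [0.54836176 0.0147184  0.29437865]
[250.43499435  65.5399015 ]
```

View pics/o1.png

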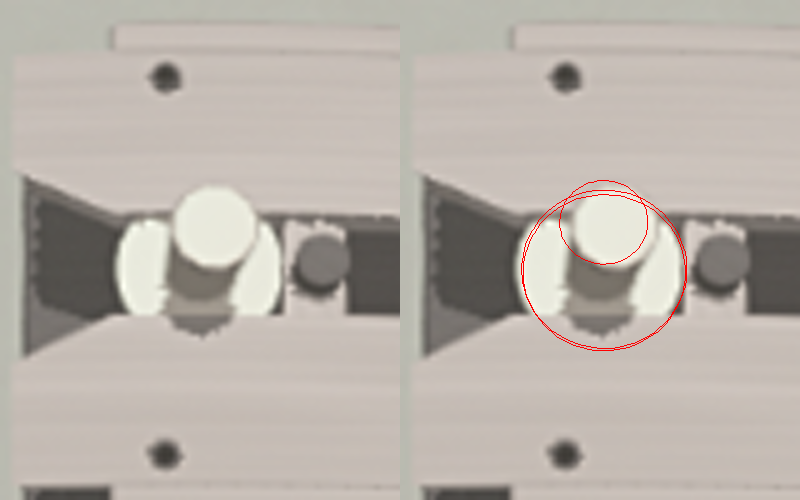

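View pics/o2.png

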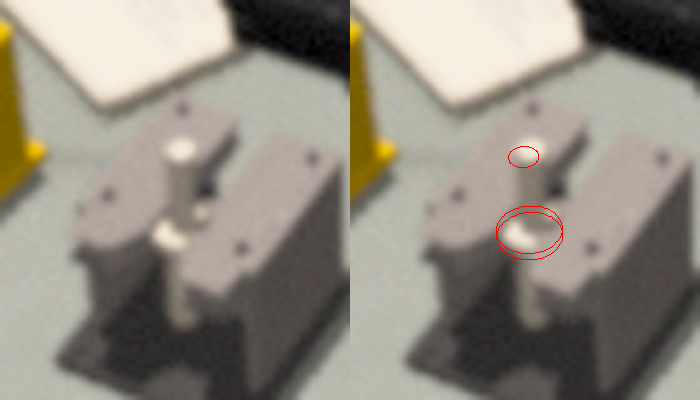

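View pics/o3.png

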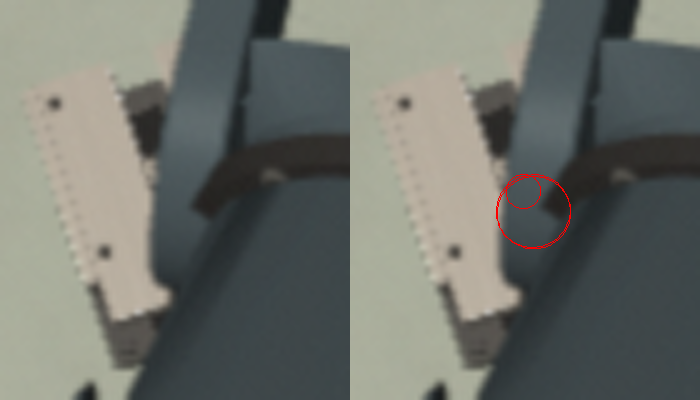

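The overlay in o1 shows the stem top at (214,227) and the flange centre at (198,268). That is about a 3° lean towards the stop, left by the arm springing forward as I let go. I'll regrip at the unloaded home position to square it up, then release with almost no load.

```bash
python3 - <<'E'
from h import *; from rig import robot
np.set_printoptions(precision=4,suppress=True)
o=robot.get_obs();print(o['position'])
for a in plan(o,[.5066,.1297,.148]): print(a)
E
```

```text
[0.5482 0.0129 0.2923]
[-0.0416  0.1168 -0.1443]
[-1.2393  1.4435 -0.0102]
[-1.2398  1.4431 -0.0128]
[ 0.0004  0.0002 -0.0001]
```

Request:
play_rows([
  [0.4,-0.3,0,-0.01,0,0,0],
  [0.4,-0.35,0,0,0,0,0],
  [0.4,-0.35,0,0,0,0,0],
  [0.4,-0.24,0,0,0,0,0],
  [0.4,0,0.2,0,0,0,0],
  [0.4,0,0.25,0,0,0,0],
  [0.4,0,0.2,0,0,0,0],
  [0.4,0,0,0,0,0,0],
  [0.4,0,0,0,0,0,0],
  [0.4,0,0,0,0,0,0],
])

```text
time: 16.85
position: [0.5082, 0.1292, 0.2283]
tool_rot: [-0.575, 0.411, -0.411, 0.576]
ft_force: [1.3, 0.4, -0.3]
grip_width: 0.035
```

```bash
python3 - <<'E'
from h import *; from rig import robot
np.set_printoptions(precision=4,suppress=True)
o=robot.get_obs();print(o['position'])
for a in plan(o,[.5066,.1297,.148]): print(a)
E
```

```text
[0.5082 0.1292 0.2283]
[-0.0016  0.0005 -0.0803]
[-0.0104  0.8029 -0.0136]
[-0.0103  0.8029 -0.0132]
[-0.0002 -0.0003  0.0001]
```

Request:
play_rows([
  [0.4,-0.005,0.15,-0.012,0,0,0],
  [0.4,0,0.2,0,0,0,0],
  [0.4,0,0.2,0,0,0,0],
  [0.4,0,0.15,0,0,0,0],
  [0.4,0,0.1,0,0,0,0],
  [0.4,0,0,0,0,0,0],
  [0.4,0,0,0,0,0,0],
  [0.4,0,0,0,0,0,0],
])

```text
time: 17.52
position: [0.5073, 0.1296, 0.1491]
tool_rot: [-0.575, 0.41, -0.411, 0.576]
ft_force: [0.7, -0.2, -0.4]
grip_width: 0.0348
```

```bash
python3 st.py
```

```text
t 17.5167 pos [0.5073 0.1296 0.1491] F [ 0.6569 -0.1862 -0.3672] w 0.03483689497056017
along 41.574064816521606 lat cart -0.8885699593007215 flange mid z 100.81430826739354 Fu 0.5605071941589655 Fn -0.3899466226174665
rot [-0.0008 -0.0001  0.0002]
```

Request:
play_rows([
  [0.35,0,0,-0.006,0,0,0],
  [0.3,0,0,0,0,0,0],
  [0.25,0,0,0,0,0,0],
  [0.2,0,0,0,0,0,0],
  [0.15,0,0,0,0,0,0],
  [0.1,0,0,0,0,0,0],
  [0.1,0,0,0,0,0,0],
  [0.1,0,0,0,0,0,0],
], grip_force=15)

```text
time: 18.18
position: [0.506, 0.1295, 0.148]
tool_rot: [-0.575, 0.411, -0.411, 0.576]
ft_force: [0.8, 0.0, 0.4]
grip_width: 0.0154
```

```bash
python3 st.py;python3 - <<'E'
from h import *; from rig import eyes,robot
im=eyes.camera('wrist')[150:300,150:350,::-1];cv2.imwrite('pics/w11.png',cv2.resize(im,None,fx=4,fy=4,interpolation=cv2.INTER_CUBIC))
E
```

```text
t 18.1833 pos [0.506  0.1295 0.148 ] F [0.7865 0.0406 0.4308] w 0.015367524919213485
along 40.35042958942811 lat cart -0.5822112933806758 flange mid z 99.7409679629155 Fu 0.7568620819033798 Fn -0.21765118878712528
rot [-0.0003 -0.0001  0.    ]
```

View pics/w11.png

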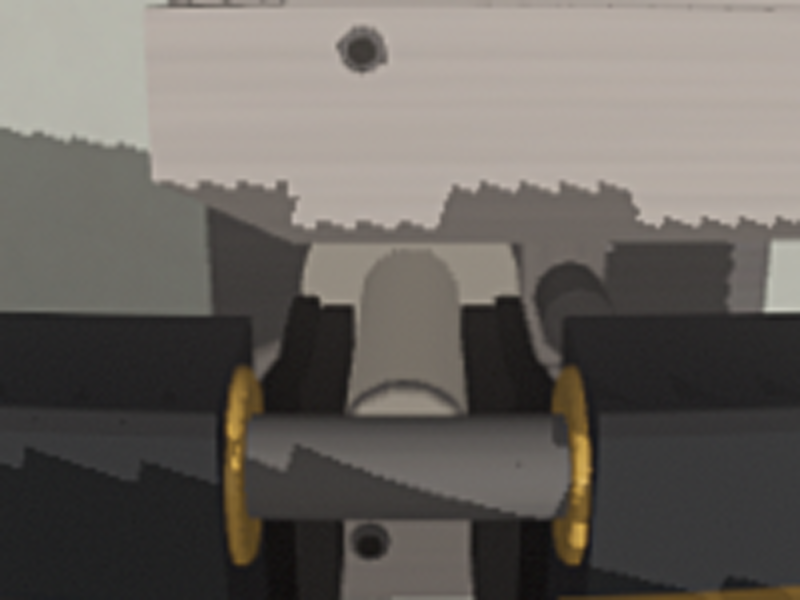

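Square again (flange at 303–520, stem at about 410). I'll press lightly onto the stop.

Request:
play_rows([
  [0.1,0,0,0.005,0,0,0],
  [0.1,0,0,0.005,0,0,0],
  [0.1,0,0,0,0,0,0],
  [0.1,0,0,0,0,0,0],
])

```text
time: 18.57
position: [0.5062, 0.1297, 0.1479]
tool_rot: [0.576, -0.411, 0.41, -0.575]
ft_force: [-0.9, -0.3, 1.6]
grip_width: 0.0156
```

Request:
play_rows([
  [0.1,0,0,0.01,0,0,0],
  [0.1,0,0,0,0,0,0],
  [0.1,0,0,0,0,0,0],
])

```text
time: 18.82
position: [0.5065, 0.1299, 0.1478]
tool_rot: [0.576, -0.411, 0.41, -0.575]
ft_force: [-2.0, -1.1, 2.8]
grip_width: 0.0159
```

```bash
python3 st.py
```

```text
t 18.8167 pos [0.5065 0.1299 0.1478] F [-2.0438 -1.0618  2.8013] w 0.015884652286684623
along 40.94359813165803 lat cart -0.35111615161435283 flange mid z 99.4916323634788 Fu -2.2781408930081377 Fn -0.33857883954028806
rot [ 0.0008 -0.     -0.0001]
```

Request:
play_rows([
  [0.1,0,0,-0.012,0,0,0],
  [0.1,0,0,0,0,0,0],
  [0.1,0,0,0,0,0,0],
  [0.1,0,0,0,0,0,0],
])

```text
time: 19.15
position: [0.5063, 0.1298, 0.1478]
tool_rot: [0.576, -0.411, 0.411, -0.576]
ft_force: [-1.2, 0.2, -0.2]
grip_width: 0.0157
```

```bash
python3 st.py
```

```text
t 19.15 pos [0.5063 0.1298 0.1478] F [-1.2283  0.1605 -0.1817] w 0.015709457827464576
along 40.71726948655395 lat cart -0.4200201955298617 flange mid z 99.54485908484334 Fu -1.1091866403330441 Fn 0.5516234745851034
rot [ 0.     -0.0001 -0.0001]
```

Request:
play_rows([
  [0.1,0,0,-0.004,0,0,0],
  [0.1,0,0,0,0,0,0],
  [0.19,0,0,0,0,0,0],
  [0.22,0,0,0,0,0,0],
  [0.26,0,0,0,0,0,0],
  [0.3,0,0,0,0,0,0],
  [0.35,0,0,0,0,0,0],
  [0.4,0,0,0,0,0,0],
  [0.4,0,0,0,0,0,0],
  [0.4,0,0,0,0,0,0],
])

```text
time: 19.98
position: [0.506, 0.1295, 0.148]
tool_rot: [0.576, -0.411, 0.411, -0.576]
ft_force: [-0.3, 0.2, -0.4]
grip_width: 0.0338
```

Request:
play_rows([
  [0.4,0,-0.05,0,0,0,0],
  [0.4,0,-0.1,0,0,0,0],
  [0.4,0,-0.2,0,0,0,0],
  [0.4,0,-0.3,0,0,0,0],
  [0.4,0,-0.4,0,0,0,0],
  [0.4,0,-0.4,0,0,0,0],
  [0.4,0.3,0,0,0,0,0],
  [0.4,0.38,0,0.1,0,0,0],
  [0.4,0.37,0,0.1,0,0,0],
  [0.4,0.2,0,0,0,0,0],
  [0.4,0,0,0,0,0,0],
  [0.4,0,0,0,0,0,0],
])

```text
time: 20.98
position: [0.5656, 0.017, 0.2935]
tool_rot: [-0.575, 0.411, -0.411, 0.575]
ft_force: [-0.1, -0.5, 0.2]
grip_width: 0.0347
```

```bash
python3 - <<'E'
from h import *; from rig import eyes,robot
o=robot.get_obs();print(o['time'],o['position'])
p=eyes.camera_params('wrist');im=eyes.camera('wrist')[:,:,::-1].copy()
y=np.radians(19);u=np.array([np.cos(y),np.sin(y),0]);n=np.array([-u[1],u[0],0]);m=np.array([.534,.1426,0])-.0711*u
k=5
ang=np.linspace(0,2*np.pi,90)
def draw(im,p,fish,x0,y0,w,h,out):
    a=cv2.resize(im[y0:y0+h,x0:x0+w],None,fx=k,fy=k,interpolation=cv2.INTER_CUBIC); b=a.copy()
    X0=m+.0410*u
    for z,r in ((.095,.018),(.100,.018),(.155,.008)):
        L=X0+np.outer(r*np.cos(ang),u)+np.outer(r*np.sin(ang),n); L[:,2]=z
        q=((proj(p,L,fish)-[x0,y0]+.5)*k-.5).astype(np.int32); cv2.polylines(b,[q.reshape(-1,1,2)],True,(0,0,255),1)
    cv2.imwrite(out,np.hstack([a,b]))
c=proj(p,(m+.041*u+[0,0,.12])[None],True)[0];print(c)
x0,y0=int(c[0]-40),max(0,int(c[1]-50));draw(im,p,True,x0,y0,80,100,'pics/o4.png')
t=eyes.camera('top')[:,:,::-1].copy();cv2.imwrite('pics/t12.png',t);c=proj(P['top'],(m+.041*u+[0,0,.12])[None])[0]
draw(t,P['top'],False,int(c[0]-35),int(c[1]-40),70,80,'pics/o5.png')
s=eyes.camera('scene')[:,:,::-1].copy();c=proj(P['scene'],(m+.041*u+[0,0,.12])[None])[0]
draw(s,P['scene'],False,int(c[0]-35),int(c[1]-40),70,80,'pics/o6.png')
E
```

```text
20.9833 [0.5656272  0.01696898 0.29354885]
[233.3530579   62.67536718]
```

View pics/o4.png

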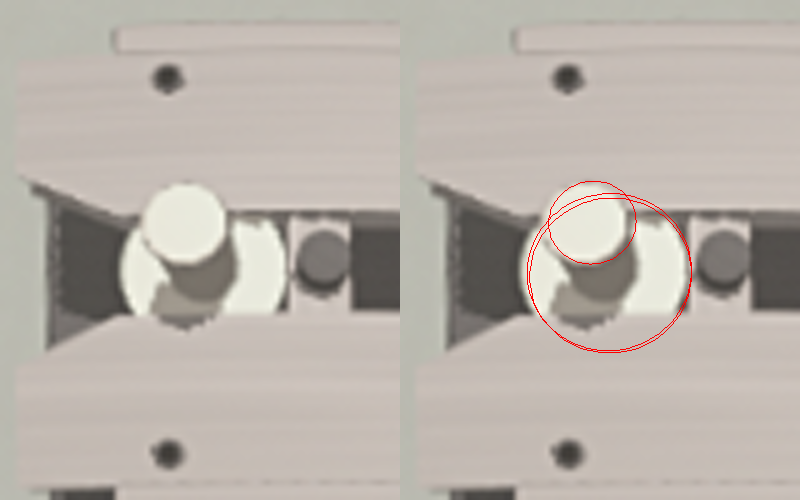

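View pics/o6.png

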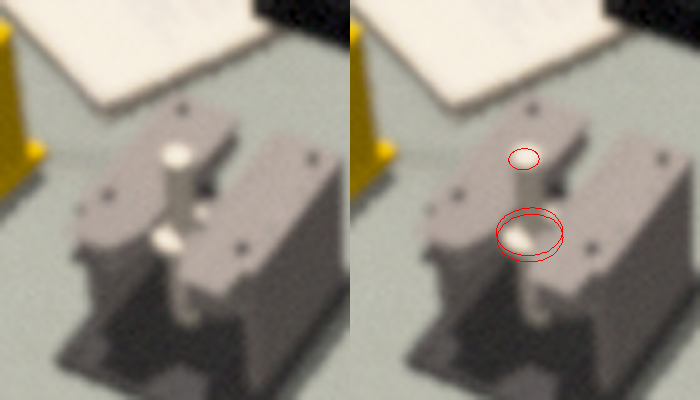

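View pics/t12.png

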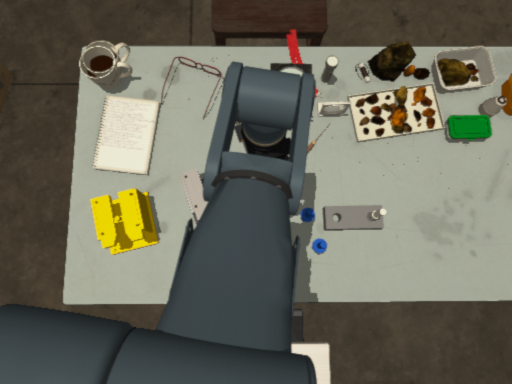

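The cartridge is now upright and its flange edge meets the stop face at (287,268) in o4. The plain tube and blue decoys have not moved in the top view, so I'm handing it in.

```bash
python3 - <<'E'
from rig import ticket
print(ticket.hand_in())
E
```

```text
the job is handed in; nothing more can be done
None
```

The flanged cartridge is home in the filling stand, upright and released. I handed the job in at about 21 s of the 67 s allowed.

- **Insertion:** I slid the flange into the gap and pressed it past the sprung catches. The force turned from resisting to drawing the cartridge in, then the position stalled about 41 mm in from the mouth. Pressing force on the stop peaked at roughly 5 N.
- **One correction:** After the first release, the wrist view showed the stem leaning about 3° towards the stop. I regripped it with little load, squared it, pressed it lightly onto the stop (about 2 N) and released at near zero force.
- **Last checks:** The wrist and scene views show the cartridge upright. Its flange is between the plates with its edge at the stop to within about 0.5 mm, the limit of the picture. The plain tube and the blue pieces look unmoved in the final top view. The arm hid the amber piece there and partly hid the file; both looked in place in earlier views after the first release.
- **Uncertainty:** Position readings scattered by about 1 mm. The vision estimate of flange depth came out about 1 mm short of the felt depth, within the camera calibration.

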